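# Check-weigh a tote of nuts on a spring hand scale

## Robot

A 7-joint arm with a two-finger parallel gripper is mounted at the origin on the work surface. World frame = base frame: x ahead of the robot, y to its left, z up, the work surface at z = 0. Lengths are in mm, angles in rad, forces in N, time in s.
With the tool pointing down it reaches from about 400 to 850 mm from the base axis. Payload 10.4 kg.
Tool frame: the origin (TCP) lies on the centre line of the jaws, within the pads' length; the fingertips stand 25 mm ahead of it and the grasp point (between the pads) lies 6 mm ahead of it; z points along the fingers, y is the line along which they close (so a half turn about z gives the same grasp; the last joint's range is limited). The gripper opens to 87 mm and grips with 3 to 60 N. Pads are 19 mm wide; open, the fingers measure 117 mm over their backs; the gripper's body (75 mm by 190 mm) begins 51 mm behind the grasp point.
Start: joints at [1.3, 0.332, -0.065, 1.46, 0.022, 1.35, -0.088], TCP at [153.315, -605.924, 247.576] pointing down, gripper open.
Joint ranges: [-2.6, 2.6], [-0.5, 2.12], [-1.47, 1.34], [0.16, 2.42], [-1.27, 4.41], [0.06, 2.06], [-2.6, 2.6]. Speed limits (rad/s): [2.22, 2.22, 2.79, 2.79, 3.14, 3.14, 3.14].

## Interface

Orientations are given as [roll, pitch, yaw] about the fixed x, y, z axes, in that order (R = Rz(yaw) Ry(pitch) Rx(roll)).
In Python, from station import arm gives the robot as it stands. The module is installed in compiled form; this text tells all that it offers.
- The arm moves only by the tool drive_tool, never from a script. Its argument "plan" is a list of rows, each an object of numbers: "jaw": the closure, from -1 (fully open) to 1 (shut); "tx", "ty", "tz": the shift along the tool's x, y, z in units of 0.3 m (1.0 is 0.3 m); "yaw": the turn about the tool's z in units of pi rad (1.0 is pi rad). In form: [{"jaw": .., "tx": .., "ty": .., "tz": .., "yaw": ..}, ...]. A call has exactly 10 rows; each row shifts and turns the commanded pose from where the row before left it, along the tool's axes as they then stand; what a row does not reach is not made up. A row lasts 1/12 s, in which the tool goes at most 41.7 mm and 7.16 degrees, less where a joint would pass 70% of its speed; a pose out of reach is approached as far as the arm can. A call with a number of a shift or a turn outside -1 to 1 is refused whole. A call with a gripper value outside its range is refused whole. The fingers move at their own pace and stop on an object; "grip_force" is the grip in N (left out, the last holds). Time passes only in rows, so rows that do not move let the fingers close, or fill a call up. It gives the time, the measured TCP pose, the force, the opening and the grip force at its end, in the units of the state.
- arm.sense(): the state, without advancing time (a new reading comes with each control period).
- arm.get_image(name): name is "side" or "top"; returns a dict with "image" (384x512x3 uint8, blue, green, red), "fov_y" (degrees; the focal length in pixels is half the picture's height over the tangent of half this angle, whatever the lens; pixels are square), "cx", "cy" (the principal point, pixels), "dist" ([k1, k2, p1, p2, k3] as OpenCV has them; the pictures are not rectified), "R" (3x3) and "t" (3): a world point X has camera coordinates R X + t. Camera axes: x right, y down, z forward; pixel columns grow to the right and rows downward; lengths in mm; the calibration is good to about 2 mm. A picture is of the moment at which its call begins. There is no depth.
- arm.finish_job(): hands the job in; it is judged then, once.
Trained networks look in the newest picture that a camera, given by its name, has taken for a name from the list of things; names that differ only in an ending like _2 or _b are one class to them, and where a whole thing is asked for, a point or a joint stands for the part that bears it (a point fixed in the world has none). Each returns a list of dicts, best first, with "confidence" (0 to 1); they miss things now and then, are a little off and sometimes report something else, mostly with a low value. They report only what shows in the picture. A call takes as long as a camera call. They do not tell look-alikes from the thing itself.
- arm.find_in(query, camera): "centre" ([x, y, z] in mm, in world coordinates, good to about 4 mm: the middle of the surface that is visible of it).
- arm.masks_of(query, camera): "pixels" (384x512 bool, what is visible of it).
The state is a dict: "time": time; "joint_positions": joint angles; "joint_velocities": joint speeds; "effort": joint torques, N m; "tcp_pos": TCP position; "ee_rot": TCP orientation; "contact_force": force on the tool from outside, world axes, zero at the start; "torque": the same for the moment, N m; "gripper_width": finger opening in mm; "finger_force": force on a finger pad.
Only numpy, scipy, OpenCV 4.12 (cv2) and the standard library are available. Lean on these libraries where they do the work, as an engineer would, in place of code of your own. Each camera call takes 0.05 s, during which the arm holds its last target. There are 200 camera calls.

## Task

Take the green hand scale off its rack, hook it under the wire handle of the blue tote and lift the tote just clear of the bench, by about a centimetre, letting it hang still for a good second so that the scale can be read. Carried on the scale, stand the tote in the middle of the green mat if it weighs 500 g or more and of the yellow mat if it weighs less (within 50 g of that either mat will do), setting it down gently, then unhook the scale and hang it back on its rack. Do not touch the tote with the gripper, drag it along the bench, ram it with the hook or pull the scale past its 1 kg limit, and leave the other things where they are.

Things in the scene. Friction and masses are not known exactly. Their poses are not given: they have to be found in the camera images.
- scale: green tubular spring hand scale, 150 g. Origin: middle of its black T-handle, a bar 20 (x) x 116 (y) x 20 mm, to be pinched across x from above; z up. Below it a neck 14 mm thick to z -28 mm, then a green sleeve 29 mm thick to z -110 mm. The hook's J lies in the xz plane, 28 mm wide: shank on the +x side, free tip on -x, so a wire enters as the hook moves to the scale's -x
- scale_sleeve (a point): centre of the sleeve's lower end, on the scale 110 mm below the handle's middle. A white plunger with the hook slides out of it against a spring: 130 N/m, 7.5 mm per 100 g, stop at 76 mm (just over 1 kg); fully in when unloaded. Black rings on it each 100 g; the wide red ring comes out at 500 g
- scale_hook (a point): seat (inner bottom) of the unloaded 5 mm wire hook, on the scale's axis 154.5 mm below the handle's middle; this point stays with the scale and does not follow the spring. The hook's lowest point is 5 mm below its seat, the top of its tip 8.5 mm above it, its mouth reaches to 32 mm above it; the shank's inner face is 8.5 mm from it towards the scale's +x
- rack: fixed stand for the scale, axes like the hanging scale's. Origin on the bench under the hanging handle. Base 150 x 150 x 10 mm; a crossbar on the +x side (face at x 68, top z 198 mm); from it two 8 mm prongs reach to -x at y +-42 mm, top z 200, tips at x -42 turned up to z 213 mm. The handle lies across the prongs, sleeve between them: raise it over 20 mm, draw out to -x
- rack_rest (a point): where the middle of the scale's handle lies when it hangs on the rack: 10 mm above the prongs' top, 210 mm above the bench
- tote: blue open tote, 90 (x) x 120 (y) x 45 mm, full of steel nuts to about 36 mm; weight unknown, 250 to 750 g. Origin: centre of its underside, z up. A fixed arched handle of 6 mm steel wire runs along y between the end walls, highest over the centre (underside at z 77 mm, 32 mm above the rim); the hook passes under it along the tote's x, from either side
- tote_grip (a point): underside of the tote's wire handle at its highest point: centre of the tote, 77 mm above its underside
- green_mat: fixed square mat with a green face, 150 x 150 x 5 mm, place for full totes. Origin at the centre of its underside
- yellow_mat: fixed square mat with a yellow face, 150 x 150 x 5 mm, place for totes to be refilled. Origin at the centre of its underside
- red_tote: bystander: red tote like the blue one, far side of the bench. Origin at the centre of its underside
- syringe_a: bystander: green applicator syringe lying on the bench, 135 mm long, 22 mm high. Origin under its middle, x along it
- syringe_b: bystander: a second such syringe. Origin under its middle, x along it
- tape: bystander: roll of yellow tape lying flat, 90 mm across, 24 mm high. Origin at the centre of its underside
- jar: bystander: jar with a white cap, 60 mm across, 80 mm high. Origin at the centre of its underside
- pot: bystander: steel pot, 72 mm across, 60 mm high. Origin at the centre of its underside
- wrench: bystander: wrench lying on the bench near the robot, 180 mm long. Origin under its middle, x along it
There are look-alikes about, which are no part of the job. Leave any red look-alike of the rack alone.

How it is judged (in metres and radians):
On the way:
1. the blue tote hangs still and level from the scale's hook, its underside 4 to 20 mm above the bench, for 1 s (height (world z) of tote between 0.004 and 0.02 m and contact force between scale and tote above 1.8 N and contact force between the fingers and scale above 1 N and angle between tote's own z axis and vertical below 0.2 rad and linear speed of tote below 0.04 m/s), for 1 s.
At the end, for the whole second after the job is handed in: the blue tote stands upright, at rest and with all its weight on the right mat, centre within 30 mm of the mat's: green if 500 g or more, yellow if less (450 to 550 g: either); the scale is off it and hangs at rest and upright on its rack, handle within 30 mm of site rack_rest (((horizontal distance between tote and green_mat below 0.03 m and contact force between tote and green_mat above 4.41 N) or (horizontal distance between tote and yellow_mat below 0.03 m and contact force between tote and yellow_mat between 2 and 5.4 N)) and angle between tote's own z axis and vertical below 0.06 rad and linear speed of tote below 0.01 m/s and contact force between scale and tote below 0.05 N and contact force between scale and rack above 0.8 N and distance between scale and rack_rest below 0.03 m and z of scale in the frame of rack above 0.205 m and angle between scale's own z axis and vertical below 0.15 rad and linear speed of scale below 0.02 m/s); the robot touches nothing.
It fails at once if the hook pulls or pushes on the tote with more than 12 N (the scale pulled well past 1 kg, or the tote rammed) (contact force between scale and tote above 12 N).
It fails at once if the gripper or arm touches the tote, or the tote is tipped by more than 0.5 rad (contact force between any of the fingers, the arm and tote above 0.5 N or angle between tote's own z axis and vertical above 0.5 rad).
It fails at once if the tote is dragged along the bench, or stood on the bare bench, more than 40 mm from where it stood (distance of tote from where it was at the start of the episode above 0.04 m and height (world z) of tote below 0.003 m).
It fails at once if the tote is set down hard: more than 20 N between tote and mat (contact force between tote and green_mat above 20 N or contact force between tote and yellow_mat above 20 N).
It fails at once if a bystander is moved by more than 20 mm (distance of any of red_tote, syringe_a, syringe_b, tape, jar, pot, wrench from where it was at the start of the episode above 0.02 m).
It also fails if it takes over 72 s, if anything falls off the work surface, if the arm or the gripper's body presses on something with over 40 N, if the wrist force passes 120 N, or if a joint passes its speed limit or range.

## Working session

There is one attempt and no reset: what is moved stays moved. The work goes in short steps, Python scripts to look and compute and a tool call to move; the robot and the scene stay as the last step left them, time stands still between calls to the robot, and variables do not carry over. Pictures are saved under pics/ and viewed, at most 11 in all, crops included, and the job is handed in when it is done.

Besides the shell and the picture viewer there is one more tool, called after "Request:" by a JSON object that holds its "method" and its "body". drive_tool: Moves the arm, as the interface text tells. Shifts and turns lie within -1 to 1; 1 stands for 0.3 m of shift or pi rad of turn. Its arguments: {"type":"object","properties":{"plan":{"type":"array","items":{"type":"object","properties":{"jaw":{"type":"number"},"tx":{"type":"number"},"ty":{"type":"number"},"tz":{"type":"number"},"yaw":{"type":"number"}}}},"grip_force":{"type":"number"}},"required":["plan"]}

```bash
mkdir -p pics
cat > h.py <<'E'
import numpy as np, cv2
from station import arm
def shot(n,f=None):
    d=arm.get_image(n)
    if f: cv2.imwrite('pics/'+f,d['image'])
    return d
def cam(d):
    f=192/np.tan(np.radians(d['fov_y'])/2)
    return np.array([[f,0,d['cx']],[0,f,d['cy']],[0,0,1]]),np.array(d['dist'],float),np.array(d['R']),np.array(d['t'],float)
def proj(d,P):
    K,D,R,t=cam(d); return cv2.projectPoints(np.array(P,float).reshape(-1,1,3),cv2.Rodrigues(R)[0],t,K,D)[0].reshape(-1,2)
def ray(d,px):
    K,D,R,t=cam(d); u=cv2.undistortPoints(np.array([[px]],float),K,D)[0,0]
    return -R.T@t, R.T@np.array([u[0],u[1],1])
def onz(d,px,z):
    c,v=ray(d,px); return c+v*(z-c[2])/v[2]
E
python3 - <<'E'
from h import *
s=arm.sense(); print(s['time'],s['tcp_pos'],s['ee_rot'],s['contact_force'])
a=shot('side','s0.png');b=shot('top','t0.png')
cv2.imwrite('pics/both0.png',cv2.resize(np.vstack([a['image'],b['image']]),(400,600)))
for d in(a,b): print(-np.array(d['R']).T@np.array(d['t']))
for q in ['scale','scale_sleeve','scale_hook','rack','tote','tote_grip','green_mat','yellow_mat','red_tote','syringe_a','tape','jar','pot','wrench']:
  for c,d in(('side',a),('top',b)):
    for r in arm.find_in(q,c)[:4]: print(q,c,round(r['confidence'],2),np.round(r['centre']),np.round(proj(d,r['centre'])[0]))
E
```

```text
0.0 [ 153.19222792 -605.5717552   246.76101876] [-3.14016814e+00  6.52451165e-05  2.47781331e-01] [ 0.39913417 -0.12853674 -0.11736074]
[-132.35905304 1179.94823811 1012.96233391]
[ 325.34991929   -4.98278873 1419.57720103]
scale side 0.87 [551. 336. 205.] [177. 229.]
scale side 0.7 [ 462. -203.    3.] [282. 206.]
scale top 0.55 [555. 319. 220.] [121. 160.]
scale_sleeve side 0.72 [550. 334. 205.] [178. 229.]
scale_sleeve top 0.68 [550. 325. 216.] [119. 162.]
scale_sleeve top 0.42 [ 636. -219.    4.] [306. 154.]
scale_hook side 0.85 [553. 333. 205.] [177. 229.]
scale_hook side 0.7 [322. 258.  19.] [259. 289.]
scale_hook side 0.53 [ 630. -212.    6.] [246. 192.]
scale_hook top 0.88 [554. 323. 224.] [119. 160.]
rack side 0.85 [255. 409.  12.] [255. 333.]
rack side 0.78 [608. 341.  10.] [165. 275.]
rack top 0.67 [600. 312.  10.] [141. 159.]
rack top 0.58 [245. 391.   7.] [109. 271.]
rack top 0.26 [ 452. -388.   76.] [364. 210.]
tote side 0.23 [ 331. -298.   15.] [323. 201.]
tote top 0.55 [512.  52.  35.] [221. 188.]
tote_grip side 0.77 [507.  70.  32.] [237. 233.]
tote_grip top 0.94 [514
[... 373 characters left out ...]
.]
red_tote top 0.5 [749. 152.  24.] [192. 115.]
syringe_a side 0.59 [ 333. -296.   12.] [323. 201.]
syringe_a side 0.48 [322. 258.  17.] [259. 289.]
syringe_a top 0.7 [ 460. -209.    8.] [302. 208.]
syringe_a top 0.57 [347. 247.  18.] [156. 239.]
syringe_a top 0.55 [ 334. -301.   17.] [331. 248.]
tape side 0.37 [754. 114.   8.] [172. 224.]
tape top 0.52 [746. 150.  21.] [193. 116.]
jar side 0.56 [ 448. -381.   50.] [305. 176.]
jar top 0.95 [ 449. -388.   75.] [364. 211.]
jar top 0.51 [515.  50.  33.] [221. 187.]
pot side 0.51 [ 632. -406.   41.] [267. 164.]
pot top 0.95 [ 633. -432.   28.] [373. 155.]
wrench side 0.49 [358.  65.   6.] [276. 252.]
wrench top 0.73 [363.  59.   7.] [217. 236.]
```

View pics/s0.png

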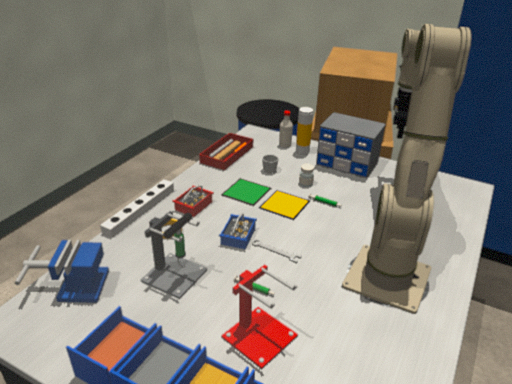

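View pics/t0.png

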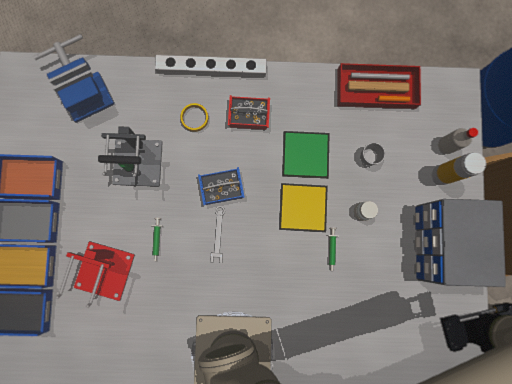

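Side view: the green scale hangs on the grey rack at (177,229); the red rack at (258,320) is a look-alike. Top view: black handle at (120,160), blue tote (221,187), green mat (306,154), yellow mat (303,208). Things that could be taken for the scale are the syringes at (156,240) and (332,248) in the top view, and the red rack at (103,270). I choose the thing on the grey rack, and check it in a close crop.

Run:
```python
from h import *
a=cv2.imread('pics/s0.png');b=cv2.imread('pics/t0.png')
f=lambda i,x,y,w,h,s:cv2.resize(i[y:y+h,x:x+w],None,fx=s,fy=s,interpolation=cv2.INTER_CUBIC)
u=np.hstack([f(a,135,195,80,110,5),f(b,85,110,80,110,5)])
cv2.imwrite('pics/c1.png',u)
cv2.imwrite('pics/c2.png',np.hstack([f(b,190,155,64,64,6),f(a,208,203,64,64,6)]))
```

```text
(no output)
```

View pics/c1.png

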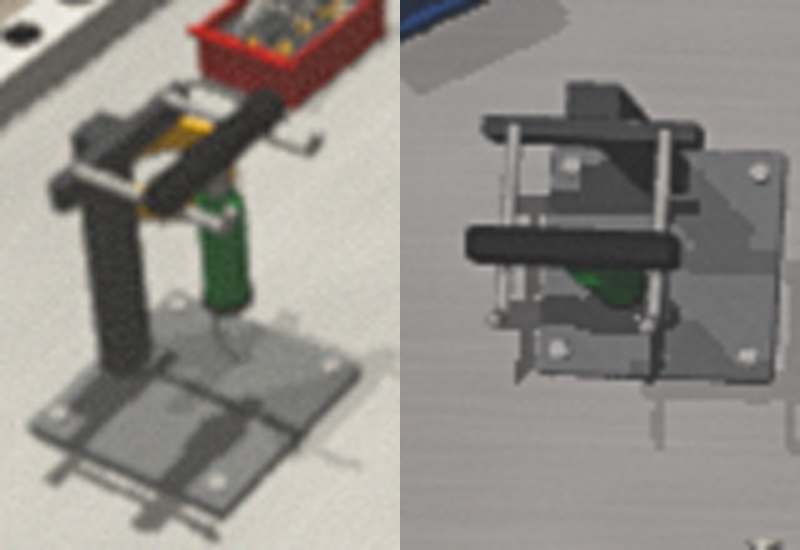

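View pics/c2.png

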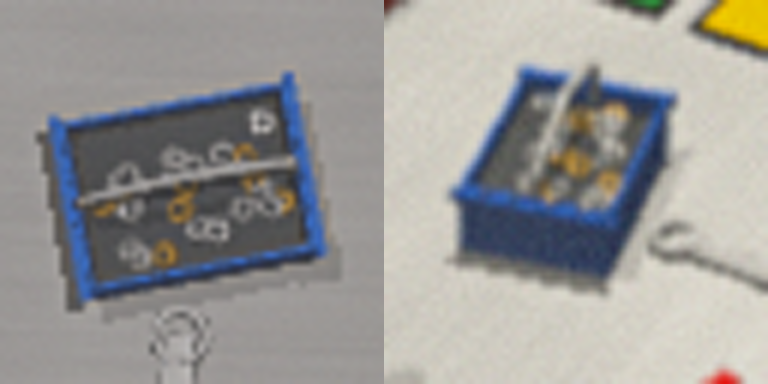

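The close crop confirms the black T-handle on the grey rack's prongs with the green sleeve under it. The prongs point to the robot (crossbar at the far side), with handle ends at top (98,159)/(141,160). The tote's wire runs from (203,188) to (239,182) in the top view.

Run:
```python
from h import *
from scipy.optimize import least_squares
b=shot('top');a=shot('side')
def fit(x0,obs):
    def pts(p,L):
        c,s=np.cos(p[2]),np.sin(p[2]);L=np.array(L,float)
        return np.c_[p[0]+c*L[:,0]-s*L[:,1],p[1]+s*L[:,0]+c*L[:,1],L[:,2]]
    f=lambda p:np.concatenate([(proj(d,pts(p,L))-np.array(U)).ravel() for d,L,U in obs])
    r=least_squares(f,x0,x_scale=[10,10,.1]);print(np.round(r.x,3),np.round(r.fun.reshape(-1,2),1).tolist())
    return r.x
# rack: base corners top; prong tips
T=lambda x,y:((x-400)/5+85,y/5+110); S=lambda x,y:(x/5+135,y/5+195)
fit([580,310,0],[(b,[[75,-75,10],[-75,-75,10],[-75,75,10],[-42,42,213],[-42,-42,213]],[T(785,152),T(775,380),T(538,372),T(492,320),T(648,322)]),
 (a,[[75,75,10],[-75,75,10],[-75,-75,10],[-42,42,213],[-42,-42,213]],[S(30,428),S(222,518),S(358,370),S(228,222),S(315,145)])])
fit([580,310,0],[(b,[[0,58,210],[0,-58,210]],[T(466,245),T(681,248)]),(a,[[0,58,210],[0,-58,210]],[S(157,200),S(275,104)])])
U=lambda x,y:(x/6+190,y/6+155);V=lambda x,y:((x-384)/6+208,y/6+203)
fit([510,50,.1],[(b,[[45,60,45],[45,-60,45],[-45,-60,45],[-45,60,45]],[U(55,118),U(288,76),U(323,252),U(85,298)]),
 (a,[[45,60,45],[45,-60,45],[-45,-60,45],[-45,60,45]],[V(458,193),V(524,70),V(672,98),V(607,216)])])
for q in('green_mat','yellow_mat'):
  for c,d in(('top',b),('side',a)):
    for r in arm.masks_of(q,c)[:2]:
        h=d['image'];ys,xs=np.nonzero(r['pixels']);rc=cv2.minAreaRect(np.c_[xs,ys].astype(np.float32))
        w=np.array([onz(d,p,5) for p in cv2.boxPoints(rc)]) if c=='top' else None
        print(q,c,round(r['confidence'],2),len(xs),onz(d,(xs.mean(),ys.mean()),5).round(), None if w is None else w.round().tolist())
print(arm.sense()['time'])
```

```text
[5.74194e+02 3.24548e+02 9.00000e-03] [[-1.2, 4.4], [-1.2, 5.0], [-1.2, 5.5], [0.0, -5.5], [-0.3, -5.2], [1.9, 1.2], [4.0, 0.5], [4.1, 0.2], [-4.6, -4.5], [-5.0, -4.4]]
[5.57516e+02 3.22955e+02 1.00000e-02] [[0.7, 0.5], [0.2, 0.9], [-0.9, 0.9], [-0.8, -0.9]]
[5.15735e+02 4.93780e+01 2.15000e-01] [[0.7, 1.2], [-0.4, 1.3], [-0.9, 0.0], [0.7, -0.6], [-0.6, -1.1], [-0.4, -0.1], [-1.0, -0.3], [0.0, 0.1]]
green_mat top 0.86 2168 [ 634. -217.    5.] [[557.0, -139.0, 5.0], [711.0, -141.0, 5.0], [711.0, -299.0, 5.0], [557.0, -295.0, 5.0]]
green_mat side 0.61 792 [ 630. -218.    5.] None
yellow_mat top 0.56 2162 [ 462. -213.    5.] [[389.0, -135.0, 5.0], [539.0, -140.0, 5.0], [536.0, -294.0, 5.0], [386.0, -287.0, 5.0]]
yellow_mat side 0.78 886 [ 458. -211.    5.] None
1.8
```

Request:
{"method": "drive_tool", "body": {"plan": [{"jaw":-1,"tz":-0.13},{"jaw":-1,"tz":-0.13},{"jaw":-1,"tx":0.1,"ty":-0.085},{"jaw":-1,"tx":0.1,"ty":-0.085},{"jaw":-1,"tx":0.1,"ty":-0.085},{"jaw":-1,"tx":0.1,"ty":-0.085},{"jaw":-1,"tx":0.1,"ty":-0.085},{"jaw":-1,"tx":0.1,"ty":-0.085},{"jaw":-1,"tx":0.1,"ty":-0.085},{"jaw":-1,"tx":0.1,"ty":-0.085}]}}

```text
validation failed for argument at $.pl...
```

Request:
{"method": "drive_tool", "body": {"plan": [{"jaw":-1,"tx":0,"ty":0,"tz":-0.13,"yaw":0},{"jaw":-1,"tx":0,"ty":0,"tz":-0.13,"yaw":0},{"jaw":-1,"tx":0.1,"ty":-0.085,"tz":0,"yaw":0},{"jaw":-1,"tx":0.1,"ty":-0.085,"tz":0,"yaw":0},{"jaw":-1,"tx":0.1,"ty":-0.085,"tz":0,"yaw":0},{"jaw":-1,"tx":0.1,"ty":-0.085,"tz":0,"yaw":0},{"jaw":-1,"tx":0.1,"ty":-0.085,"tz":0,"yaw":0},{"jaw":-1,"tx":0.1,"ty":-0.085,"tz":0,"yaw":0},{"jaw":-1,"tx":0.1,"ty":-0.085,"tz":0,"yaw":0},{"jaw":-1,"tx":0.1,"ty":-0.085,"tz":0,"yaw":0}], "grip_force": 30}}

```text
time: 2.63
tcp_pos: [336.7, -347.5, 325.8]
ee_rot: [3.141, -0.0, 0.248]
contact_force: [0.5, 0.3, -0.1]
gripper_width: 87.0
finger_force: 0.0
```

Request:
{"method": "drive_tool", "body": {"plan": [{"jaw":-1,"tx":0,"ty":0,"tz":0,"yaw":-0.039},{"jaw":-1,"tx":0,"ty":0,"tz":0,"yaw":-0.039},{"jaw":-1,"tx":0,"ty":0,"tz":0,"yaw":-0.039},{"jaw":-1,"tx":0,"ty":0,"tz":0,"yaw":-0.039},{"jaw":-1,"tx":0,"ty":0,"tz":0,"yaw":-0.039},{"jaw":-1,"tx":0,"ty":0,"tz":0,"yaw":-0.039},{"jaw":-1,"tx":0,"ty":0,"tz":0,"yaw":-0.039},{"jaw":-1,"tx":0,"ty":0,"tz":0,"yaw":-0.039},{"jaw":-1,"tx":0,"ty":0,"tz":0,"yaw":-0.039},{"jaw":-1,"tx":0,"ty":0,"tz":0,"yaw":-0.039}]}}

```text
time: 3.47
tcp_pos: [335.9, -349.3, 325.7]
ee_rot: [3.141, 0.0, 1.479]
contact_force: [-0.4, -0.2, -0.6]
gripper_width: 87.1
finger_force: 0.0
```

Request:
{"method": "drive_tool", "body": {"plan": [{"jaw":-1,"tx":0,"ty":0,"tz":0,"yaw":-0.031},{"jaw":-1,"tx":0.11,"ty":0.08,"tz":0,"yaw":0},{"jaw":-1,"tx":0.11,"ty":0.08,"tz":0,"yaw":0},{"jaw":-1,"tx":0.11,"ty":0.08,"tz":0,"yaw":0},{"jaw":-1,"tx":0.11,"ty":0.08,"tz":0,"yaw":0},{"jaw":-1,"tx":0.11,"ty":0.08,"tz":0,"yaw":0},{"jaw":-1,"tx":0.11,"ty":0.08,"tz":0,"yaw":0},{"jaw":-1,"tx":0.11,"ty":0.08,"tz":0,"yaw":0},{"jaw":-1,"tx":0.11,"ty":0.08,"tz":0,"yaw":0},{"jaw":-1,"tx":0.11,"ty":0.08,"tz":0,"yaw":0}]}}

```text
time: 4.3
tcp_pos: [552.9, -50.7, 325.9]
ee_rot: [3.141, 0.0, 1.57]
contact_force: [0.7, -0.3, 0.6]
gripper_width: 86.9
finger_force: 0.0
```

Request:
{"method": "drive_tool", "body": {"plan": [{"jaw":-1,"tx":0.12,"ty":0,"tz":0,"yaw":0},{"jaw":-1,"tx":0.12,"ty":0,"tz":0,"yaw":0},{"jaw":-1,"tx":0.12,"ty":0,"tz":0,"yaw":0},{"jaw":-1,"tx":0.12,"ty":0,"tz":0,"yaw":0},{"jaw":-1,"tx":0.12,"ty":0,"tz":0,"yaw":0},{"jaw":-1,"tx":0.12,"ty":0,"tz":0,"yaw":0},{"jaw":-1,"tx":0.12,"ty":0,"tz":0,"yaw":0},{"jaw":-1,"tx":0.12,"ty":0,"tz":0,"yaw":0},{"jaw":-1,"tx":0.12,"ty":0,"tz":0,"yaw":0},{"jaw":-1,"tx":0,"ty":0,"tz":0,"yaw":0}]}}

```text
time: 5.13
tcp_pos: [549.2, 279.6, 325.2]
ee_rot: [-3.14, -0.004, 1.58]
contact_force: [-0.6, 1.8, 0.9]
gripper_width: 86.9
finger_force: 0.0
```

Request:
{"method": "drive_tool", "body": {"plan": [{"jaw":-1,"tx":0.072,"ty":0.014,"tz":0,"yaw":0},{"jaw":-1,"tx":0.072,"ty":0.014,"tz":0,"yaw":0},{"jaw":-1,"tx":0,"ty":0,"tz":0.08,"yaw":0},{"jaw":-1,"tx":0,"ty":0,"tz":0.08,"yaw":0},{"jaw":-1,"tx":0,"ty":0,"tz":0.08,"yaw":0},{"jaw":-1,"tx":0,"ty":0,"tz":0.04,"yaw":0},{"jaw":-1,"tx":0,"ty":0,"tz":0.04,"yaw":0},{"jaw":-1,"tx":0,"ty":0,"tz":0.04,"yaw":0},{"jaw":-1,"tx":0,"ty":0,"tz":0,"yaw":0},{"jaw":-1,"tx":0,"ty":0,"tz":0,"yaw":0}]}}

```text
time: 5.97
tcp_pos: [560.7, 314.8, 217.8]
ee_rot: [3.142, 0.0, 1.57]
contact_force: [0.5, 0.3, 0.4]
gripper_width: 87.1
finger_force: 0.0
```

Run:
```python
from h import *
s=arm.sense(); print(s['tcp_pos'],s['ee_rot'],s['contact_force'],s['joint_positions'])
a=shot('side','s1.png');b=shot('top','t1.png')
f=lambda i,x,y,w,h,s:cv2.resize(i[y:y+h,x:x+w],None,fx=s,fy=s,interpolation=cv2.INTER_CUBIC)
cv2.imwrite('pics/c3.png',np.hstack([f(a['image'],125,170,100,140,4),f(b['image'],75,100,100,140,4)]))
```

```text
[560.72280565 314.76351709 217.7733175 ] [3.14158539e+00 4.32862653e-05 1.57020485e+00] [0.50713774 0.28163663 0.44259958] [-0.02229517  0.50023003 -0.78105138  1.41739312  0.35207959  1.36687273
 -0.81308007]
```

View pics/c3.png

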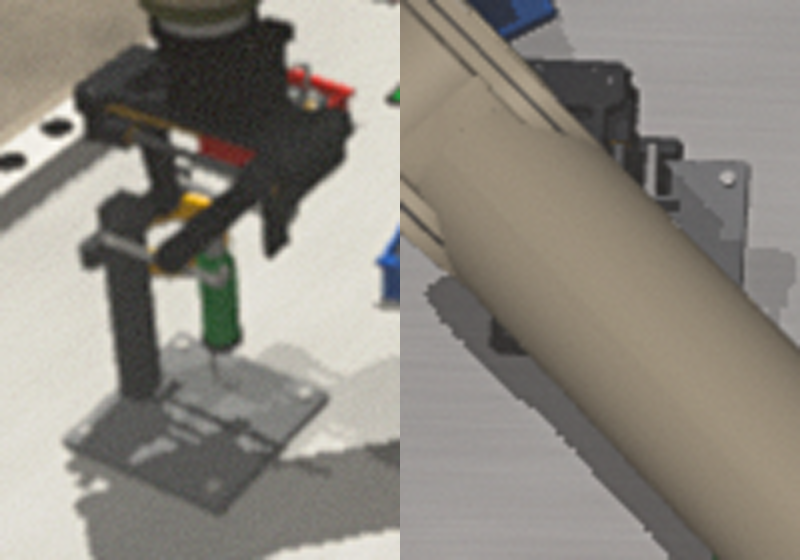

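The picture shows the fingers standing either side of the handle (crop left, handle (210,215), near finger (272,230)). The arm hides it in the top view. I shift 8 mm in y and close.

Request:
{"method": "drive_tool", "body": {"plan": [{"jaw":-1,"tx":0.014,"ty":-0.005,"tz":0.004,"yaw":0},{"jaw":-1,"tx":0.014,"ty":-0.005,"tz":0.004,"yaw":0},{"jaw":-0.5,"tx":0,"ty":0,"tz":0,"yaw":0},{"jaw":0,"tx":0,"ty":0,"tz":0,"yaw":0},{"jaw":0.3,"tx":0,"ty":0,"tz":0,"yaw":0},{"jaw":0.6,"tx":0,"ty":0,"tz":0,"yaw":0},{"jaw":1,"tx":0,"ty":0,"tz":0,"yaw":0},{"jaw":1,"tx":0,"ty":0,"tz":0,"yaw":0},{"jaw":1,"tx":0,"ty":0,"tz":0,"yaw":0},{"jaw":1,"tx":0,"ty":0,"tz":0,"yaw":0}], "grip_force": 40}}

```text
time: 6.9
tcp_pos: [557.6, 323.1, 215.1]
ee_rot: [-3.142, 0.0, 1.57]
contact_force: [0.7, -0.3, -0.9]
gripper_width: 41.3
finger_force: 0.0
```

Request:
{"method": "drive_tool", "body": {"plan": [{"jaw":1,"tx":0,"ty":0,"tz":0,"yaw":0},{"jaw":1,"tx":0,"ty":0,"tz":0,"yaw":0},{"jaw":1,"tx":0,"ty":0,"tz":0,"yaw":0},{"jaw":1,"tx":0,"ty":0,"tz":0,"yaw":0},{"jaw":1,"tx":0,"ty":0,"tz":0,"yaw":0},{"jaw":1,"tx":0,"ty":0,"tz":0,"yaw":0},{"jaw":1,"tx":0,"ty":0,"tz":0,"yaw":0},{"jaw":1,"tx":0,"ty":0,"tz":0,"yaw":0},{"jaw":1,"tx":0,"ty":0,"tz":0,"yaw":0},{"jaw":1,"tx":0,"ty":0,"tz":0,"yaw":0}]}}

```text
time: 7.73
tcp_pos: [557.6, 323.2, 215.1]
ee_rot: [3.141, 0.0, 1.57]
contact_force: [0.1, -0.5, 0.2]
gripper_width: 19.6
finger_force: 40.0
```

Request:
{"method": "drive_tool", "body": {"plan": [{"jaw":1,"tx":0,"ty":0,"tz":-0.03,"yaw":0},{"jaw":1,"tx":0,"ty":0,"tz":-0.05,"yaw":0},{"jaw":1,"tx":0,"ty":0,"tz":-0.05,"yaw":0},{"jaw":1,"tx":0,"ty":0,"tz":0,"yaw":0},{"jaw":1,"tx":0,"ty":-0.05,"tz":0,"yaw":0},{"jaw":1,"tx":0,"ty":-0.08,"tz":0,"yaw":0},{"jaw":1,"tx":0,"ty":-0.08,"tz":0,"yaw":0},{"jaw":1,"tx":0,"ty":-0.08,"tz":0,"yaw":0},{"jaw":1,"tx":0,"ty":-0.05,"tz":0,"yaw":0},{"jaw":1,"tx":0,"ty":0,"tz":0,"yaw":0}]}}

```text
time: 8.57
tcp_pos: [452.4, 324.1, 254.1]
ee_rot: [-3.141, 0.001, 1.574]
contact_force: [-1.2, 1.0, -1.6]
gripper_width: 19.4
finger_force: 40.0
```

Request:
{"method": "drive_tool", "body": {"plan": [{"jaw":1,"tx":-0.07,"ty":0,"tz":0,"yaw":0},{"jaw":1,"tx":-0.11,"ty":0,"tz":0,"yaw":0},{"jaw":1,"tx":-0.11,"ty":0,"tz":0,"yaw":0},{"jaw":1,"tx":-0.11,"ty":0,"tz":0,"yaw":0},{"jaw":1,"tx":-0.1,"ty":0.08,"tz":0,"yaw":0},{"jaw":1,"tx":-0.1,"ty":0.08,"tz":0,"yaw":0},{"jaw":1,"tx":-0.1,"ty":0.08,"tz":0,"yaw":0},{"jaw":1,"tx":-0.1,"ty":0.08,"tz":0,"yaw":0},{"jaw":1,"tx":-0.06,"ty":0.08,"tz":0,"yaw":0},{"jaw":1,"tx":0,"ty":0,"tz":0,"yaw":0}]}}

```text
time: 9.4
tcp_pos: [579.2, 58.0, 252.5]
ee_rot: [-3.141, 0.002, 1.561]
contact_force: [-0.9, -0.8, -1.4]
gripper_width: 19.8
finger_force: 40.0
```

Request:
{"method": "drive_tool", "body": {"plan": [{"jaw":1,"tx":0,"ty":0,"tz":0,"yaw":-0.023},{"jaw":1,"tx":0,"ty":0,"tz":0,"yaw":-0.023},{"jaw":1,"tx":0,"ty":0,"tz":0,"yaw":-0.022},{"jaw":1,"tx":0,"ty":0,"tz":0,"yaw":0},{"jaw":1,"tx":0,"ty":0,"tz":0,"yaw":0},{"jaw":1,"tx":0,"ty":0,"tz":0,"yaw":0},{"jaw":1,"tx":0,"ty":0,"tz":0,"yaw":0},{"jaw":1,"tx":0,"ty":0,"tz":0,"yaw":0},{"jaw":1,"tx":0,"ty":0,"tz":0,"yaw":0},{"jaw":1,"tx":0,"ty":0,"tz":0,"yaw":0}]}}

```text
time: 10.23
tcp_pos: [575.5, 65.3, 254.2]
ee_rot: [3.141, 0.0, 1.784]
contact_force: [0.1, -0.7, -1.4]
gripper_width: 19.5
finger_force: 40.0
```

Run:
```python
from h import *
s=arm.sense(); print(s['tcp_pos'],s['ee_rot'],s['contact_force'])
a=shot('side','s2.png')
for q in('scale_hook','scale_sleeve'):
  for r in arm.masks_of(q,'side')[:2]:
    ys,xs=np.nonzero(r['pixels']);print(q,r['confidence'],xs.mean(),ys.mean(),ys.max())
p=np.array(s['tcp_pos']);z=p[2]-5.1
print('pred handle,sleeve end,seat px',proj(a,[[p[0],p[1],z],[p[0],p[1],z-110],[p[0],p[1],z-154.5]]))
print('tote grip px',proj(a,[[515.7,49.4,80]]))
cv2.imwrite('pics/c4.png',cv2.resize(a['image'][130:270,140:280],None,fx=4,fy=4,interpolation=cv2.INTER_CUBIC))
```

```text
[575.51988451  65.25587854 254.18385941] [3.14147012e+00 1.46890857e-04 1.78366340e+00] [ 0.05440966 -0.72359021 -1.36515861]
scale_hook 0.57 219.5444839857651 186.288256227758 203
scale_sleeve 0.6 219.39316239316238 185.7920227920228 205
pred handle,sleeve end,seat px [[219.62725508 172.85155944]
 [220.20005753 201.09995305]
 [220.42120677 211.92276306]]
tote grip px [[237.84270805 218.15887392]]
```

View pics/c4.png

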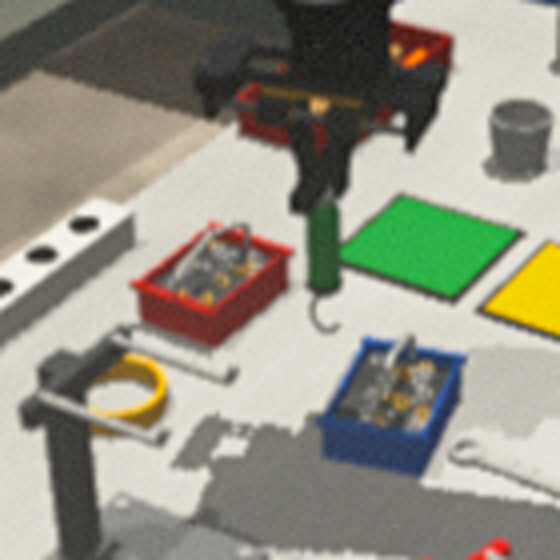

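The picture shows the scale gripped and hanging straight, with its hook at (221,212) and its mouth to the right (-x), facing the blue tote's wire at (240,216). Sleeve end agrees within 1.5 px with the prediction. I descend, then check the wire.

Request:
{"method": "drive_tool", "body": {"plan": [{"jaw":1,"tx":-0.009,"ty":0,"tz":0.02,"yaw":0},{"jaw":1,"tx":0,"ty":0,"tz":0.03,"yaw":0},{"jaw":1,"tx":0,"ty":0,"tz":0.03,"yaw":0},{"jaw":1,"tx":0,"ty":0,"tz":0.028,"yaw":0},{"jaw":1,"tx":0,"ty":0,"tz":0,"yaw":0},{"jaw":1,"tx":0,"ty":-0.03,"tz":0,"yaw":0},{"jaw":1,"tx":0,"ty":-0.03,"tz":0,"yaw":0},{"jaw":1,"tx":0,"ty":0,"tz":0,"yaw":0},{"jaw":1,"tx":0,"ty":0,"tz":0,"yaw":0},{"jaw":1,"tx":0,"ty":0,"tz":0,"yaw":0}]}}

```text
time: 11.22
tcp_pos: [558.6, 58.6, 222.3]
ee_rot: [3.141, 0.001, 1.784]
contact_force: [0.4, -0.2, -2.4]
gripper_width: 19.7
finger_force: 40.0
```

Run:
```python
from h import *
s=arm.sense(); print(s['tcp_pos'],s['ee_rot'],s['contact_force'])
a=shot('side','s3.png');b=shot('top','t3.png')
# wire ends/mid in t0
for p in [(203.3,188.3),(221.25,185.2),(239.2,182)]: print(onz(b,p,82))
p=np.array(s['tcp_pos']);z=p[2]-5.1
print(proj(a,[[p[0],p[1],z-110],[p[0],p[1],z-154.5]]), proj(a,[[515.7,49.4,80]]))
f=lambda i,x,y,w,h,s:cv2.resize(i[y:y+h,x:x+w],None,fx=s,fy=s,interpolation=cv2.INTER_CUBIC)
cv2.imwrite('pics/c5.png',np.hstack([f(a['image'],205,185,60,75,6),f(b['image'],190,150,60,75,6)]))
```

```text
[558.58569875  58.60333941 222.3126192 ] [3.14057821e+00 6.84631791e-04 1.78370747e+00] [ 0.41026855 -0.23577657 -2.41596048]
[503.19937812 102.31692021  82.        ]
[514.38301798  48.3469511   82.        ]
[525.91195769  -5.80275416  82.        ]
[[225.62139522 209.34599533]
 [225.75892812 219.93706524]] [[237.84270805 218.15887392]]
```

View pics/c5.png

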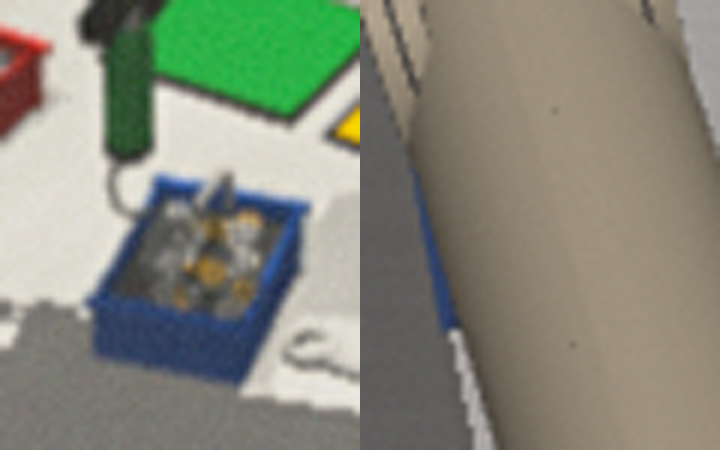

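The picture shows the hook over the tote's far rim at side crop (120,205), clear of it, and the wire at (215,190). The wire middle from the top view is (514,48), which agrees with the fit.

Request:
{"method": "drive_tool", "body": {"plan": [{"jaw":1,"tx":0,"ty":-0.02,"tz":0,"yaw":0},{"jaw":1,"tx":0,"ty":-0.025,"tz":0,"yaw":0},{"jaw":1,"tx":0,"ty":-0.025,"tz":0,"yaw":0},{"jaw":1,"tx":0,"ty":-0.025,"tz":0,"yaw":0},{"jaw":1,"tx":0,"ty":-0.02,"tz":0,"yaw":0},{"jaw":1,"tx":0,"ty":-0.015,"tz":0,"yaw":0},{"jaw":1,"tx":0,"ty":-0.01,"tz":0,"yaw":0},{"jaw":1,"tx":0,"ty":-0.008,"tz":0,"yaw":0},{"jaw":1,"tx":0,"ty":0,"tz":0,"yaw":0},{"jaw":1,"tx":0,"ty":0,"tz":0,"yaw":0}]}}

```text
time: 12.15
tcp_pos: [515.2, 49.3, 221.8]
ee_rot: [3.141, 0.0, 1.784]
contact_force: [-0.8, 0.7, -1.4]
gripper_width: 19.6
finger_force: 40.0
```

Run:
```python
from h import *
s=arm.sense(); print(s['tcp_pos'],s['ee_rot'],s['contact_force'],s['torque'])
a=shot('side','s4.png')
cv2.imwrite('pics/c6.png',cv2.resize(a['image'][175:250,205:280],None,fx=7,fy=7,interpolation=cv2.INTER_CUBIC))
```

```text
[515.20438361  49.33521888 221.83358463] [3.14126481e+00 1.86642218e-04 1.78393225e+00] [-0.81438288  0.65488726 -1.39782176] [-0.06613697 -0.11540002 -0.01722533]
```

View pics/c6.png

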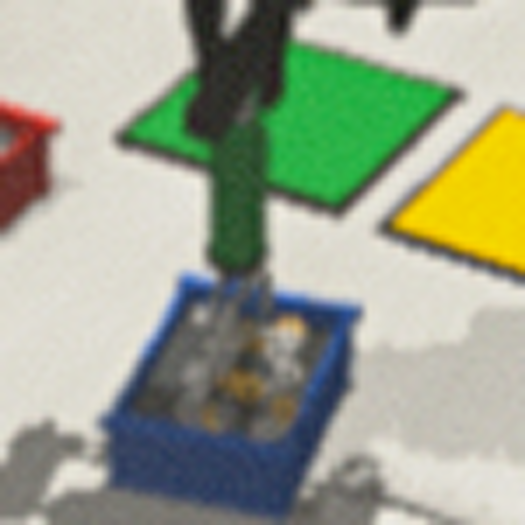

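The picture shows the hook's shank at (235,290) beyond the wire and inside its arch, with no contact force. I raise slowly.

Request:
{"method": "drive_tool", "body": {"plan": [{"jaw":1,"tx":0,"ty":0,"tz":-0.01,"yaw":0},{"jaw":1,"tx":0,"ty":0,"tz":-0.015,"yaw":0},{"jaw":1,"tx":0,"ty":0,"tz":-0.015,"yaw":0},{"jaw":1,"tx":0,"ty":0,"tz":-0.01,"yaw":0},{"jaw":1,"tx":0,"ty":0,"tz":-0.01,"yaw":0},{"jaw":1,"tx":0,"ty":0,"tz":-0.01,"yaw":0},{"jaw":1,"tx":0,"ty":0,"tz":-0.01,"yaw":0},{"jaw":1,"tx":0,"ty":0,"tz":-0.01,"yaw":0},{"jaw":1,"tx":0,"ty":0,"tz":0,"yaw":0},{"jaw":1,"tx":0,"ty":0,"tz":0,"yaw":0}]}}

```text
time: 13.03
tcp_pos: [515.1, 49.3, 248.8]
ee_rot: [3.142, 0.0, 1.784]
contact_force: [0.8, -0.1, -3.1]
gripper_width: 19.5
finger_force: 40.0
```

```bash
cat > w.py <<'E'
from h import *
F=[]
for i in range(4):
    a=shot('side','s5.png'); s=arm.sense(); F.append(s['contact_force'])
print(s['time'],s['tcp_pos'],np.mean(F,0),np.std(F,0)[2])
E
python3 w.py
```

```text
13.2333 [515.03997509  49.38061306 248.55840691] [ 0.8001974  -0.03917289 -3.09422265] 0.26662255650689726
```

Pull 1.6 N at 11.9 mm of extension matches the spring, so the wire is hooked. I keep raising.

Request:
{"method": "drive_tool", "body": {"plan": [{"jaw":1,"tx":0,"ty":0,"tz":-0.006,"yaw":0},{"jaw":1,"tx":0,"ty":0,"tz":-0.006,"yaw":0},{"jaw":1,"tx":0,"ty":0,"tz":-0.006,"yaw":0},{"jaw":1,"tx":0,"ty":0,"tz":-0.006,"yaw":0},{"jaw":1,"tx":0,"ty":0,"tz":-0.006,"yaw":0},{"jaw":1,"tx":0,"ty":0,"tz":-0.006,"yaw":0},{"jaw":1,"tx":0,"ty":0,"tz":-0.006,"yaw":0},{"jaw":1,"tx":0,"ty":0,"tz":-0.006,"yaw":0},{"jaw":1,"tx":0,"ty":0,"tz":0,"yaw":0},{"jaw":1,"tx":0,"ty":0,"tz":0,"yaw":0}]}}

```text
time: 14.07
tcp_pos: [515.1, 49.4, 263.2]
ee_rot: [-3.142, 0.0, 1.784]
contact_force: [0.2, 0.2, -5.3]
gripper_width: 19.6
finger_force: 40.0
```

```bash
python3 w.py
```

```text
14.2667 [515.03643563  49.35090248 263.02010745] [ 0.39644111 -0.13917817 -5.05918269] 0.6191180954340779
```

Request:
{"method": "drive_tool", "body": {"plan": [{"jaw":1,"tx":0,"ty":0,"tz":-0.006,"yaw":0},{"jaw":1,"tx":0,"ty":0,"tz":-0.006,"yaw":0},{"jaw":1,"tx":0,"ty":0,"tz":-0.006,"yaw":0},{"jaw":1,"tx":0,"ty":0,"tz":-0.006,"yaw":0},{"jaw":1,"tx":0,"ty":0,"tz":-0.006,"yaw":0},{"jaw":1,"tx":0,"ty":0,"tz":-0.006,"yaw":0},{"jaw":1,"tx":0,"ty":0,"tz":-0.006,"yaw":0},{"jaw":1,"tx":0,"ty":0,"tz":0,"yaw":0},{"jaw":1,"tx":0,"ty":0,"tz":0,"yaw":0},{"jaw":1,"tx":0,"ty":0,"tz":0,"yaw":0}]}}

```text
time: 15.1
tcp_pos: [515.1, 49.4, 275.6]
ee_rot: [-3.141, 0.0, 1.784]
contact_force: [1.0, 0.7, -6.2]
gripper_width: 19.5
finger_force: 40.0
```

```bash
python3 w.py
```

```text
15.3 [515.05973283  49.35108676 275.66570925] [ 0.27377099  0.2335329  -6.87444837] 0.28954869129696825
```

Request:
{"method": "drive_tool", "body": {"plan": [{"jaw":1,"tx":0,"ty":0,"tz":-0.006,"yaw":0},{"jaw":1,"tx":0,"ty":0,"tz":-0.006,"yaw":0},{"jaw":1,"tx":0,"ty":0,"tz":-0.006,"yaw":0},{"jaw":1,"tx":0,"ty":0,"tz":-0.006,"yaw":0},{"jaw":1,"tx":0,"ty":0,"tz":-0.006,"yaw":0},{"jaw":1,"tx":0,"ty":0,"tz":-0.006,"yaw":0},{"jaw":1,"tx":0,"ty":0,"tz":0,"yaw":0},{"jaw":1,"tx":0,"ty":0,"tz":0,"yaw":0},{"jaw":1,"tx":0,"ty":0,"tz":0,"yaw":0},{"jaw":1,"tx":0,"ty":0,"tz":0,"yaw":0}]}}

```text
time: 16.13
tcp_pos: [515.0, 49.3, 286.4]
ee_rot: [-3.141, 0.0, 1.784]
contact_force: [-0.7, -0.2, -7.5]
gripper_width: 19.7
finger_force: 40.0
```

```bash
python3 w.py
```

```text
16.3333 [515.03673505  49.35034389 286.43534814] [ 0.03679351 -0.08532523 -7.60612104] 0.3791553794368079
```

Request:
{"method": "drive_tool", "body": {"plan": [{"jaw":1,"tx":0,"ty":0,"tz":-0.005,"yaw":0},{"jaw":1,"tx":0,"ty":0,"tz":-0.005,"yaw":0},{"jaw":1,"tx":0,"ty":0,"tz":-0.005,"yaw":0},{"jaw":1,"tx":0,"ty":0,"tz":-0.005,"yaw":0},{"jaw":1,"tx":0,"ty":0,"tz":0,"yaw":0},{"jaw":1,"tx":0,"ty":0,"tz":0,"yaw":0},{"jaw":1,"tx":0,"ty":0,"tz":0,"yaw":0},{"jaw":1,"tx":0,"ty":0,"tz":0,"yaw":0},{"jaw":1,"tx":0,"ty":0,"tz":0,"yaw":0},{"jaw":1,"tx":0,"ty":0,"tz":0,"yaw":0}]}}

```text
time: 17.17
tcp_pos: [515.0, 49.4, 292.5]
ee_rot: [-3.141, 0.0, 1.784]
contact_force: [-0.7, 0.4, -7.8]
gripper_width: 19.8
finger_force: 40.0
```

```bash
python3 w.py
python3 - <<'E'
from h import *
a=cv2.imread('pics/s5.png'); cv2.imwrite('pics/c7.png',cv2.resize(a[160:250,195:285],None,fx=6,fy=6,interpolation=cv2.INTER_CUBIC))
E
```

```text
17.3667 [515.1027733   49.38717434 292.5274559 ] [ 0.05552767 -0.09989347 -8.27111438] 0.23230554230461783
```

View pics/c7.png

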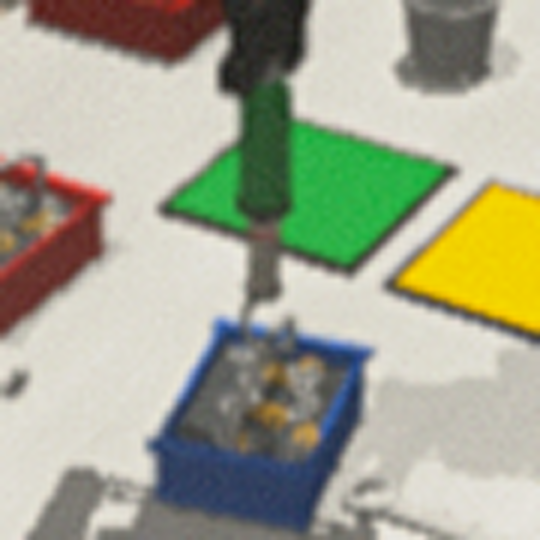

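The picture shows the white plunger out, with the red ring clear of the sleeve at (265,230), so the tote is over 500 g and goes to the green mat. I raise it the last few mm.

Request:
{"method": "drive_tool", "body": {"plan": [{"jaw":1,"tx":0,"ty":0,"tz":-0.006,"yaw":0},{"jaw":1,"tx":0,"ty":0,"tz":-0.006,"yaw":0},{"jaw":1,"tx":0,"ty":0,"tz":-0.006,"yaw":0},{"jaw":1,"tx":0,"ty":0,"tz":-0.005,"yaw":0},{"jaw":1,"tx":0,"ty":0,"tz":0,"yaw":0},{"jaw":1,"tx":0,"ty":0,"tz":0,"yaw":0},{"jaw":1,"tx":0,"ty":0,"tz":0,"yaw":0},{"jaw":1,"tx":0,"ty":0,"tz":0,"yaw":0},{"jaw":1,"tx":0,"ty":0,"tz":0,"yaw":0},{"jaw":1,"tx":0,"ty":0,"tz":0,"yaw":0}]}}

```text
time: 18.2
tcp_pos: [515.1, 49.4, 299.4]
ee_rot: [-3.141, 0.0, 1.784]
contact_force: [-0.2, -0.6, -8.0]
gripper_width: 19.6
finger_force: 40.0
```

```bash
python3 w.py
python3 - <<'E'
from h import *
import cv2
a=shot('side');m=[cv2.imread('pics/s4.png'),cv2.imread('pics/s5.png')]
# tote bottom shift between s4 (standing) and s5: blue mask extents
for i in m:
    h=cv2.cvtColor(i,cv2.COLOR_BGR2HSV); k=cv2.inRange(h,(100,120,40),(130,255,255))[205:255,210:270]>0
    ys,xs=np.nonzero(k); print(len(xs),xs.mean()+210,ys.mean()+205,ys.min()+205,ys.max()+205)
print(proj(a,[[515,49,z] for z in (40,50)]))
E
```

```text
18.4 [515.09860302  49.35329641 299.43100654] [ 0.55184187  0.22077102 -7.72752131] 0.39842600263315764
267 239.08614232209737 234.67041198501872 215 247
307 238.47231270358307 232.8469055374593 212 245
[[238.03288742 227.54262087]
 [238.04414246 225.22099339]]
```

Request:
{"method": "drive_tool", "body": {"plan": [{"jaw":1,"tx":0,"ty":0,"tz":0.003,"yaw":0},{"jaw":1,"tx":0,"ty":0,"tz":0.003,"yaw":0},{"jaw":1,"tx":0,"ty":0,"tz":0,"yaw":0},{"jaw":1,"tx":0,"ty":0,"tz":0,"yaw":0},{"jaw":1,"tx":0,"ty":0,"tz":0,"yaw":0},{"jaw":1,"tx":0,"ty":0,"tz":0,"yaw":0},{"jaw":1,"tx":0,"ty":0,"tz":0,"yaw":0},{"jaw":1,"tx":0,"ty":0,"tz":0,"yaw":0},{"jaw":1,"tx":0,"ty":0,"tz":0,"yaw":0},{"jaw":1,"tx":0,"ty":0,"tz":0,"yaw":0}]}}

```text
time: 19.28
tcp_pos: [515.1, 49.4, 297.6]
ee_rot: [3.142, 0.0, 1.784]
contact_force: [0.6, 1.2, -8.0]
gripper_width: 19.2
finger_force: 40.0
```

Request:
{"method": "drive_tool", "body": {"plan": [{"jaw":1,"tx":0,"ty":0,"tz":0,"yaw":0},{"jaw":1,"tx":0,"ty":0,"tz":0,"yaw":0},{"jaw":1,"tx":0,"ty":0,"tz":0,"yaw":0},{"jaw":1,"tx":0,"ty":0,"tz":0,"yaw":0},{"jaw":1,"tx":0,"ty":0,"tz":0,"yaw":0},{"jaw":1,"tx":0,"ty":0,"tz":0,"yaw":0},{"jaw":1,"tx":0,"ty":0,"tz":0,"yaw":0},{"jaw":1,"tx":0,"ty":0,"tz":0,"yaw":0},{"jaw":1,"tx":0,"ty":0,"tz":0,"yaw":0},{"jaw":1,"tx":0,"ty":0,"tz":0,"yaw":0}]}}

```text
time: 20.12
tcp_pos: [515.1, 49.3, 297.6]
ee_rot: [-3.142, 0.0, 1.784]
contact_force: [0.7, 0.1, -8.5]
gripper_width: 19.7
finger_force: 40.0
```

```bash
python3 w.py
python3 - <<'E'
from h import *
for f in('s4','s5'):
    h=cv2.cvtColor(cv2.imread(f'pics/{f}.png'),cv2.COLOR_BGR2HSV); k=cv2.inRange(h,(100,120,40),(130,255,255))[205:255,210:270]>0
    k[:22]=0
    ys,xs=np.nonzero(k); print(xs.mean()+210,ys.mean()+205,ys.max()+205,xs.min()+210,xs.max()+210)
E
```

```text
20.3167 [515.07988035  49.37984427 297.63779013] [ 0.24550714 -0.02753405 -7.84709224] 0.4258775103450526
238.12980769230768 238.87019230769232 247 221 253
237.10833333333335 237.59583333333333 246 221 253
```

Still hanging at 6.4 N, about 650 g, and about 12 mm clear: more than 500 g, so green mat at (634,-217). I raise 14 mm and carry it over.

Request:
{"method": "drive_tool", "body": {"plan": [{"jaw":1,"tx":0,"ty":0,"tz":-0.008,"yaw":0},{"jaw":1,"tx":0,"ty":0,"tz":-0.01,"yaw":0},{"jaw":1,"tx":0,"ty":0,"tz":-0.01,"yaw":0},{"jaw":1,"tx":0,"ty":0,"tz":-0.01,"yaw":0},{"jaw":1,"tx":0,"ty":0,"tz":-0.008,"yaw":0},{"jaw":1,"tx":-0.008,"ty":0.0017,"tz":0,"yaw":0},{"jaw":1,"tx":-0.016,"ty":0.0033,"tz":0,"yaw":0},{"jaw":1,"tx":-0.024,"ty":0.005,"tz":0,"yaw":0},{"jaw":1,"tx":-0.03,"ty":0.006,"tz":0,"yaw":0},{"jaw":1,"tx":-0.03,"ty":0.006,"tz":0,"yaw":0}]}}

```text
time: 21.15
tcp_pos: [528.8, 17.8, 311.2]
ee_rot: [-3.141, 0.0, 1.784]
contact_force: [-0.7, -0.3, -8.5]
gripper_width: 19.7
finger_force: 40.0
```

Request:
{"method": "drive_tool", "body": {"plan": [{"jaw":1,"tx":-0.034,"ty":0.007,"tz":0,"yaw":0},{"jaw":1,"tx":-0.034,"ty":0.007,"tz":0,"yaw":0},{"jaw":1,"tx":-0.034,"ty":0.007,"tz":0,"yaw":0},{"jaw":1,"tx":-0.034,"ty":0.007,"tz":0,"yaw":0},{"jaw":1,"tx":-0.034,"ty":0.007,"tz":0,"yaw":0},{"jaw":1,"tx":-0.034,"ty":0.007,"tz":0,"yaw":0},{"jaw":1,"tx":-0.034,"ty":0.007,"tz":0,"yaw":0},{"jaw":1,"tx":-0.034,"ty":0.007,"tz":0,"yaw":0},{"jaw":1,"tx":-0.034,"ty":0.007,"tz":0,"yaw":0},{"jaw":1,"tx":-0.034,"ty":0.007,"tz":0,"yaw":0}]}}

```text
time: 21.98
tcp_pos: [570.9, -77.2, 311.4]
ee_rot: [-3.142, 0.0, 1.784]
contact_force: [0.2, 0.1, -8.8]
gripper_width: 19.6
finger_force: 40.0
```

Request:
{"method": "drive_tool", "body": {"plan": [{"jaw":1,"tx":-0.034,"ty":0.007,"tz":0,"yaw":0},{"jaw":1,"tx":-0.034,"ty":0.007,"tz":0,"yaw":0},{"jaw":1,"tx":-0.034,"ty":0.007,"tz":0,"yaw":0},{"jaw":1,"tx":-0.034,"ty":0.007,"tz":0,"yaw":0},{"jaw":1,"tx":-0.034,"ty":0.007,"tz":0,"yaw":0},{"jaw":1,"tx":-0.034,"ty":0.007,"tz":0,"yaw":0},{"jaw":1,"tx":-0.034,"ty":0.007,"tz":0,"yaw":0},{"jaw":1,"tx":-0.034,"ty":0.007,"tz":0,"yaw":0},{"jaw":1,"tx":-0.034,"ty":0.007,"tz":0,"yaw":0},{"jaw":1,"tx":-0.034,"ty":0.007,"tz":0,"yaw":0}]}}

```text
time: 22.82
tcp_pos: [613.0, -172.3, 311.4]
ee_rot: [-3.142, -0.0, 1.784]
contact_force: [-0.1, -0.1, -8.1]
gripper_width: 19.7
finger_force: 40.0
```

Request:
{"method": "drive_tool", "body": {"plan": [{"jaw":1,"tx":-0.034,"ty":0.007,"tz":0,"yaw":0},{"jaw":1,"tx":-0.034,"ty":0.007,"tz":0,"yaw":0},{"jaw":1,"tx":-0.03,"ty":0.006,"tz":0,"yaw":0},{"jaw":1,"tx":-0.025,"ty":0.005,"tz":0,"yaw":0},{"jaw":1,"tx":-0.02,"ty":0.004,"tz":0,"yaw":0},{"jaw":1,"tx":-0.012,"ty":0.003,"tz":0,"yaw":0},{"jaw":1,"tx":-0.006,"ty":0.002,"tz":0,"yaw":0},{"jaw":1,"tx":-0.004,"ty":0.002,"tz":0,"yaw":0},{"jaw":1,"tx":0,"ty":0,"tz":0,"yaw":0},{"jaw":1,"tx":0,"ty":0,"tz":0,"yaw":0}]}}

```text
time: 23.65
tcp_pos: [633.7, -216.9, 311.6]
ee_rot: [3.141, -0.0, 1.785]
contact_force: [-0.2, 0.3, -8.9]
gripper_width: 19.6
finger_force: 40.0
```

```bash
python3 w.py
python3 - <<'E'
from h import *
b=shot('top','t5.png'); a=cv2.imread('pics/s5.png')
f=lambda i,x,y,w,h,s:cv2.resize(i[y:y+h,x:x+w],None,fx=s,fy=s,interpolation=cv2.INTER_CUBIC)
cv2.imwrite('pics/c8.png',np.hstack([f(a,205,130,80,100,5),f(b['image'],270,110,80,100,5)]))
E
```

```text
23.85 [ 633.61669088 -217.17084984  311.5817265 ] [-0.29849355  0.25449698 -8.04911684] 0.5594135654211481
```

View pics/c8.png

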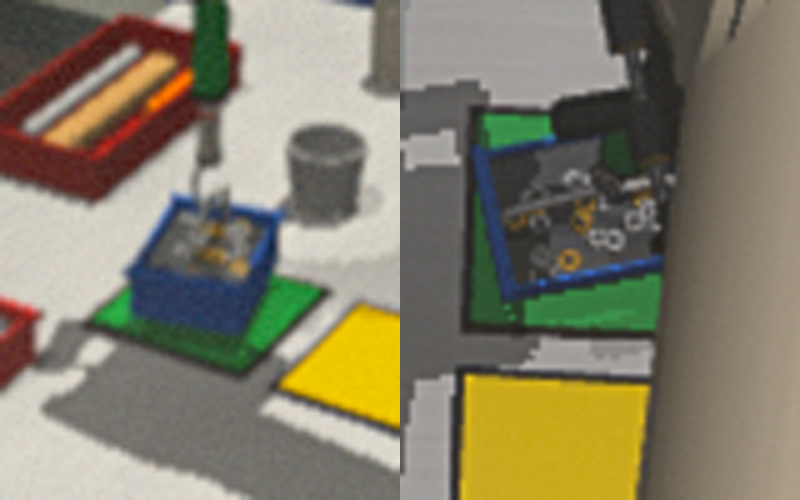

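The picture shows the tote hanging level over the middle of the green mat (side (210,270), top crop (570,220)). I lower it gently.

Request:
{"method": "drive_tool", "body": {"plan": [{"jaw":1,"tx":0,"ty":0,"tz":0.008,"yaw":0},{"jaw":1,"tx":0,"ty":0,"tz":0.01,"yaw":0},{"jaw":1,"tx":0,"ty":0,"tz":0.01,"yaw":0},{"jaw":1,"tx":0,"ty":0,"tz":0.008,"yaw":0},{"jaw":1,"tx":0,"ty":0,"tz":0.008,"yaw":0},{"jaw":1,"tx":0,"ty":0,"tz":0.008,"yaw":0},{"jaw":1,"tx":0,"ty":0,"tz":0.008,"yaw":0},{"jaw":1,"tx":0,"ty":0,"tz":0.008,"yaw":0},{"jaw":1,"tx":0,"ty":0,"tz":0.008,"yaw":0},{"jaw":1,"tx":0,"ty":0,"tz":0.008,"yaw":0}]}}

```text
time: 24.73
tcp_pos: [633.7, -217.4, 286.2]
ee_rot: [3.141, 0.0, 1.784]
contact_force: [-0.4, 0.5, -6.9]
gripper_width: 19.7
finger_force: 40.0
```

Request:
{"method": "drive_tool", "body": {"plan": [{"jaw":1,"tx":0,"ty":0,"tz":0.01,"yaw":0},{"jaw":1,"tx":0,"ty":0,"tz":0.015,"yaw":0},{"jaw":1,"tx":0,"ty":0,"tz":0.015,"yaw":0},{"jaw":1,"tx":0,"ty":0,"tz":0.015,"yaw":0},{"jaw":1,"tx":0,"ty":0,"tz":0.015,"yaw":0},{"jaw":1,"tx":0,"ty":0,"tz":0.015,"yaw":0},{"jaw":1,"tx":0,"ty":0,"tz":0.015,"yaw":0},{"jaw":1,"tx":0,"ty":0,"tz":0.015,"yaw":0},{"jaw":1,"tx":0,"ty":0,"tz":0.015,"yaw":0},{"jaw":1,"tx":0,"ty":0,"tz":0.015,"yaw":0}]}}

```text
time: 25.57
tcp_pos: [633.9, -217.5, 242.7]
ee_rot: [3.141, 0.0, 1.784]
contact_force: [0.6, -0.4, -0.9]
gripper_width: 19.6
finger_force: 40.0
```

```bash
python3 w.py
```

```text
25.7667 [ 633.69720659 -217.4767398   242.92037353] [ 0.1211598  -0.01114386 -2.46316174] 0.6108633599697821
```

Request:
{"method": "drive_tool", "body": {"plan": [{"jaw":1,"tx":0,"ty":0,"tz":0.015,"yaw":0},{"jaw":1,"tx":0,"ty":0,"tz":0.015,"yaw":0},{"jaw":1,"tx":0,"ty":0,"tz":0.015,"yaw":0},{"jaw":1,"tx":0,"ty":0,"tz":0.008,"yaw":0},{"jaw":1,"tx":0,"ty":0,"tz":0,"yaw":0},{"jaw":1,"tx":0,"ty":0,"tz":0,"yaw":0},{"jaw":1,"tx":0,"ty":0.01,"tz":0,"yaw":0},{"jaw":1,"tx":0,"ty":0.015,"tz":0,"yaw":0},{"jaw":1,"tx":0,"ty":0.015,"tz":0,"yaw":0},{"jaw":1,"tx":0,"ty":0.015,"tz":0,"yaw":0}]}}

```text
time: 26.6
tcp_pos: [650.4, -213.8, 227.0]
ee_rot: [3.141, 0.0, 1.784]
contact_force: [0.2, 0.1, -1.4]
gripper_width: 19.6
finger_force: 40.0
```

```bash
python3 w.py
```

```text
26.8 [ 649.95960953 -213.76110338  226.72969674] [-0.19626764 -0.08463677 -1.45328335] 0.5261108720780489
```

Request:
{"method": "drive_tool", "body": {"plan": [{"jaw":1,"tx":0,"ty":0.015,"tz":0,"yaw":0},{"jaw":1,"tx":0,"ty":0.02,"tz":0,"yaw":0},{"jaw":1,"tx":0,"ty":0.03,"tz":0,"yaw":0},{"jaw":1,"tx":0,"ty":0.04,"tz":0,"yaw":0},{"jaw":1,"tx":0,"ty":0.04,"tz":0,"yaw":0},{"jaw":1,"tx":0,"ty":0.04,"tz":-0.02,"yaw":0},{"jaw":1,"tx":0,"ty":0,"tz":-0.05,"yaw":0},{"jaw":1,"tx":0,"ty":0,"tz":-0.06,"yaw":0},{"jaw":1,"tx":0,"ty":0,"tz":-0.06,"yaw":0},{"jaw":1,"tx":0,"ty":0,"tz":-0.04,"yaw":0}]}}

```text
time: 27.63
tcp_pos: [704.7, -202.0, 297.7]
ee_rot: [3.14, 0.0, 1.784]
contact_force: [-0.4, 0.6, -1.2]
gripper_width: 19.5
finger_force: 40.0
```

```bash
python3 w.py
python3 - <<'E'
from h import *
for c in('side','top'):
  d=shot(c)
  for r in arm.find_in('tote',c)[:3]: print(c,round(r['confidence'],2),np.round(r['centre']))
E
```

```text
27.8333 [ 704.08841941 -202.1512791   295.12081324] [ 0.28416866 -0.14096703 -1.17617813] 1.5250612403769188
side 0.89 [ 624. -198.   38.]
side 0.56 [ 460. -203.    3.]
top 0.57 [ 633. -192.   39.]
top 0.3 [591. 321.  13.]
```

Request:
{"method": "drive_tool", "body": {"plan": [{"jaw":1,"tx":0,"ty":0,"tz":0,"yaw":0.034},{"jaw":1,"tx":0,"ty":0,"tz":0,"yaw":0.034},{"jaw":1,"tx":0.05,"ty":-0.04,"tz":0,"yaw":0},{"jaw":1,"tx":0.09,"ty":-0.07,"tz":0,"yaw":0},{"jaw":1,"tx":0.09,"ty":-0.07,"tz":0,"yaw":0},{"jaw":1,"tx":0.09,"ty":-0.07,"tz":0,"yaw":0},{"jaw":1,"tx":0.09,"ty":-0.07,"tz":0,"yaw":0},{"jaw":1,"tx":0.09,"ty":-0.07,"tz":0,"yaw":0},{"jaw":1,"tx":0.09,"ty":-0.07,"tz":0,"yaw":0},{"jaw":1,"tx":0.09,"ty":-0.07,"tz":0,"yaw":0}]}}

```text
time: 28.87
tcp_pos: [543.6, 2.9, 295.3]
ee_rot: [-3.141, 0.0, 1.57]
contact_force: [1.0, 0.6, -1.2]
gripper_width: 20.0
finger_force: 40.0
```

Request:
{"method": "drive_tool", "body": {"plan": [{"jaw":1,"tx":0.09,"ty":-0.07,"tz":0,"yaw":0},{"jaw":1,"tx":0.09,"ty":-0.07,"tz":0,"yaw":0},{"jaw":1,"tx":0.09,"ty":-0.07,"tz":0,"yaw":0},{"jaw":1,"tx":0.1,"ty":-0.03,"tz":0,"yaw":0},{"jaw":1,"tx":0.12,"ty":0,"tz":0,"yaw":0},{"jaw":1,"tx":0.12,"ty":0,"tz":0,"yaw":0},{"jaw":1,"tx":0.12,"ty":0,"tz":0,"yaw":0},{"jaw":1,"tx":0.1,"ty":0,"tz":0,"yaw":0},{"jaw":1,"tx":0.05,"ty":0,"tz":0,"yaw":0},{"jaw":1,"tx":0,"ty":0,"tz":0,"yaw":0}]}}

```text
time: 29.7
tcp_pos: [471.6, 269.8, 295.3]
ee_rot: [-3.14, -0.002, 1.576]
contact_force: [-0.1, -0.2, -1.4]
gripper_width: 19.5
finger_force: 40.0
```

```bash
python3 w.py
```

```text
29.9 [473.51723516 264.50743331 295.51531876] [-0.04084912 -0.37724393 -1.49606312] 0.09165267341964746
```

Request:
{"method": "drive_tool", "body": {"plan": [{"jaw":1,"tx":0.05,"ty":-0.02,"tz":0,"yaw":0},{"jaw":1,"tx":0.06,"ty":-0.02,"tz":0,"yaw":0},{"jaw":1,"tx":0.055,"ty":-0.022,"tz":0,"yaw":0},{"jaw":1,"tx":0.03,"ty":0,"tz":0.03,"yaw":0},{"jaw":1,"tx":0,"ty":0,"tz":0.06,"yaw":0},{"jaw":1,"tx":0,"ty":0,"tz":0.047,"yaw":0},{"jaw":1,"tx":0,"ty":0,"tz":0,"yaw":0},{"jaw":1,"tx":0,"ty":0,"tz":0,"yaw":0},{"jaw":1,"tx":0,"ty":0,"tz":0,"yaw":0},{"jaw":1,"tx":0,"ty":0,"tz":0,"yaw":0}]}}

```text
time: 30.73
tcp_pos: [455.2, 324.2, 255.6]
ee_rot: [3.14, -0.001, 1.57]
contact_force: [-0.5, -0.6, -1.8]
gripper_width: 19.7
finger_force: 40.0
```

```bash
python3 w.py; python3 -c "
from h import *
print(arm.sense()['ee_rot'])"
```

```text
30.9333 [454.85315359 324.39321169 255.21163811] [-0.01516745  0.04255624 -1.41394684] 0.3046779512460213
[ 3.14079590e+00 -2.39289278e-04  1.57021881e+00]
```

Request:
{"method": "drive_tool", "body": {"plan": [{"jaw":1,"tx":-0.004,"ty":0.04,"tz":0,"yaw":0},{"jaw":1,"tx":0,"ty":0.06,"tz":0,"yaw":0},{"jaw":1,"tx":0,"ty":0.07,"tz":0,"yaw":0},{"jaw":1,"tx":0,"ty":0.07,"tz":0,"yaw":0},{"jaw":1,"tx":0,"ty":0.06,"tz":0,"yaw":0},{"jaw":1,"tx":0,"ty":0.042,"tz":0,"yaw":0},{"jaw":1,"tx":0,"ty":0,"tz":0,"yaw":0},{"jaw":1,"tx":0,"ty":0,"tz":0,"yaw":0},{"jaw":1,"tx":0,"ty":0,"tz":0.03,"yaw":0},{"jaw":1,"tx":0,"ty":0,"tz":0.03,"yaw":0}]}}

```text
time: 31.77
tcp_pos: [556.6, 323.6, 236.5]
ee_rot: [3.141, -0.0, 1.571]
contact_force: [-0.3, 0.1, -1.0]
gripper_width: 19.8
finger_force: 40.0
```

```bash
python3 w.py
```

```text
31.9667 [556.71986717 322.91970266 236.34230585] [-0.31163963 -0.58962131 -2.35229188] 0.5800120631026192
```

Down 20.7 mm to 215.6, then release.

Request:
{"method": "drive_tool", "body": {"plan": [{"jaw":1,"tx":0,"ty":0.002,"tz":0.03,"yaw":0},{"jaw":1,"tx":0,"ty":0,"tz":0.02,"yaw":0},{"jaw":1,"tx":0,"ty":0,"tz":0.01,"yaw":0},{"jaw":1,"tx":0,"ty":0,"tz":0.005,"yaw":0},{"jaw":1,"tx":0,"ty":0,"tz":0.003,"yaw":0},{"jaw":1,"tx":0,"ty":0,"tz":0,"yaw":0},{"jaw":1,"tx":0,"ty":0,"tz":0,"yaw":0},{"jaw":1,"tx":0,"ty":0,"tz":0,"yaw":0},{"jaw":1,"tx":0,"ty":0,"tz":0,"yaw":0},{"jaw":1,"tx":0,"ty":0,"tz":0,"yaw":0}]}}

```text
time: 32.8
tcp_pos: [557.9, 323.2, 216.5]
ee_rot: [3.141, -0.0, 1.57]
contact_force: [0.3, -0.4, -1.8]
gripper_width: 19.7
finger_force: 40.0
```

```bash
python3 w.py
```

```text
33.0 [557.84421226 323.11057606 216.39831289] [ 0.39444748 -0.10938976 -1.24836593] 0.16394535362612744
```

Still unsupported, so 1 mm lower, then open slowly.

Request:
{"method": "drive_tool", "body": {"plan": [{"jaw":1,"tx":0,"ty":0,"tz":0.003,"yaw":0},{"jaw":1,"tx":0,"ty":0,"tz":0.002,"yaw":0},{"jaw":0.5,"tx":0,"ty":0,"tz":0,"yaw":0},{"jaw":0.4,"tx":0,"ty":0,"tz":0,"yaw":0},{"jaw":0.2,"tx":0,"ty":0,"tz":0,"yaw":0},{"jaw":0,"tx":0,"ty":0,"tz":0,"yaw":0},{"jaw":-0.2,"tx":0,"ty":0,"tz":0,"yaw":0},{"jaw":-0.5,"tx":0,"ty":0,"tz":0,"yaw":0},{"jaw":-0.8,"tx":0,"ty":0,"tz":0,"yaw":0},{"jaw":-0.8,"tx":0,"ty":0,"tz":0,"yaw":0}]}}

```text
time: 33.83
tcp_pos: [557.8, 323.1, 214.8]
ee_rot: [3.142, 0.0, 1.57]
contact_force: [-0.8, -0.4, -0.2]
gripper_width: 58.1
finger_force: 0.0
```

Request:
{"method": "drive_tool", "body": {"plan": [{"jaw":-0.8,"tx":0,"ty":0,"tz":0,"yaw":0},{"jaw":-0.8,"tx":0,"ty":0,"tz":0,"yaw":0},{"jaw":-0.8,"tx":0,"ty":0,"tz":-0.03,"yaw":0},{"jaw":-0.8,"tx":0,"ty":0,"tz":-0.06,"yaw":0},{"jaw":-0.8,"tx":0,"ty":0,"tz":-0.08,"yaw":0},{"jaw":-0.8,"tx":0,"ty":0,"tz":-0.1,"yaw":0},{"jaw":-0.8,"tx":-0.08,"ty":-0.08,"tz":-0.05,"yaw":0},{"jaw":-0.8,"tx":-0.08,"ty":-0.08,"tz":0,"yaw":0},{"jaw":-0.8,"tx":-0.08,"ty":-0.08,"tz":0,"yaw":0},{"jaw":-0.8,"tx":-0.1,"ty":0,"tz":0,"yaw":0}]}}

```text
time: 34.67
tcp_pos: [481.8, 223.2, 312.1]
ee_rot: [3.141, -0.0, 1.576]
contact_force: [0.8, 0.2, -0.2]
gripper_width: 78.3
finger_force: 0.0
```

Request:
{"method": "drive_tool", "body": {"plan": [{"jaw":-0.8,"tx":-0.12,"ty":0,"tz":0,"yaw":0},{"jaw":-0.8,"tx":-0.12,"ty":0,"tz":0,"yaw":0},{"jaw":-0.8,"tx":-0.12,"ty":0,"tz":0,"yaw":0},{"jaw":-0.8,"tx":-0.12,"ty":0,"tz":0,"yaw":0},{"jaw":-0.8,"tx":-0.12,"ty":0,"tz":0,"yaw":0},{"jaw":-0.8,"tx":-0.06,"ty":0,"tz":0,"yaw":0},{"jaw":-0.8,"tx":0,"ty":0,"tz":0,"yaw":0},{"jaw":-0.8,"tx":0,"ty":0,"tz":0,"yaw":0},{"jaw":-0.8,"tx":0,"ty":0,"tz":0,"yaw":0},{"jaw":-0.8,"tx":0,"ty":0,"tz":0,"yaw":0}]}}

```text
time: 35.5
tcp_pos: [485.7, 24.7, 311.2]
ee_rot: [3.141, -0.0, 1.573]
contact_force: [-0.2, 0.4, 0.5]
gripper_width: 78.3
finger_force: 0.0
```

```bash
python3 w.py
python3 - <<'E'
from h import *
b=shot('top','t9.png'); a=shot('side','s9.png')['image']
f=lambda i,x,y,w,h,s:cv2.resize(i[y:y+h,x:x+w],None,fx=s,fy=s,interpolation=cv2.INTER_CUBIC)
u=np.hstack([f(a,135,195,80,75,4),f(b['image'],85,110,80,75,4)]);v=np.hstack([f(a,205,150,80,70,4),f(b['image'],270,120,80,70,4)])
cv2.imwrite('pics/c9.png',np.vstack([u,v]))
E
```

```text
35.7 [485.67812865  23.97775285 310.87480215] [-0.24125184 -0.17892909  0.00033323] 0.2859877282326299
```

View pics/c9.png

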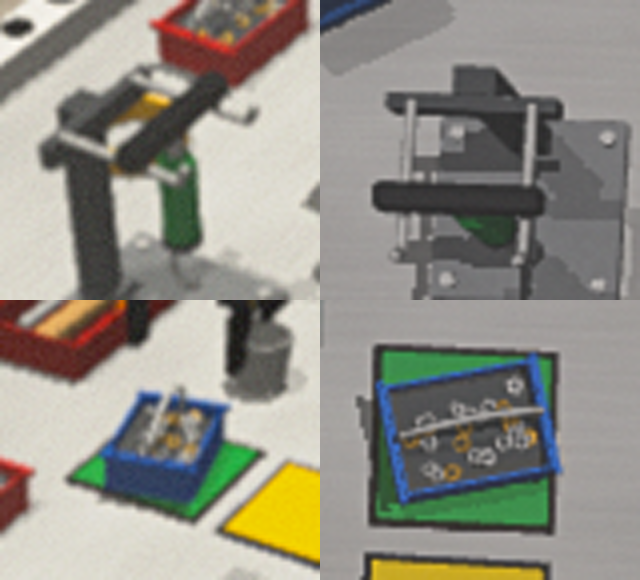

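The picture shows the scale hanging on the grey rack as at the start (handle at (460,197)), and the tote standing in the middle of the green mat at (465,430), unhooked. I hand the job in.

```bash
python3 -c "
from h import *
print(arm.finish_job())"
```

```text
the job is handed in; nothing more can be done
None
```

I handed the job in at about 36 s: the tote weighed about 650 g and now stands in the middle of the green mat, and the scale is unhooked and back on its rack; `finish_job` gave no verdict.

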